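# Free the seized length stop and set it to the bar

## Task

Set the yellow length stop on the bench shear's fence to the end of the flat bar. Its black clamp knob is seized: break it loose with a short firm twist anticlockwise and turn it back at least a third of a turn, then slide the stop along the fence until the rubber tip of its contact screw presses lightly on the bar's end, without shoving the bar back. Tighten the knob firmly again with the tip still pressing on the bar, let go, and leave the other things on the bench where they lie.

Things in the scene. Friction and masses are not known exactly. Their poses are not given: they have to be found in the camera images.
- rig: Bench shear and outfeed fence on a grey base plate (fixed). Origin on the bench top, on the fence's centre plane; y runs along fence and bar, away from the shear (y = -0.40, 0.2 m high) to the fence's free end (y = +0.31); x across, to the bar's side; z up. Plate x -110 to +130 mm, 12 mm thick. Aluminium T-slot fence 40 mm wide, top at 52 mm. Bar hold-down at y = -0.325, 103 mm high.
- bar: Dark flat steel bar, 30 mm wide, 16 mm thick, 620 mm long. Origin: centre of its cut end face, 28 mm above the bench, at rig x = 39 mm; from there the bar runs in the rig's -y through the shear. Axes as the rig's; the end face looks to +y. The hold-down grips it by friction only: it slides back when pushed with more than about 10 N.
- stop: Yellow length stop: saddle 60 (rig x) by 50 (rig y) by 22 mm high, sliding on the fence along the rig's y only. Origin: centre of its underside, 52 mm up; axes as the rig's. Starts clamped, 8 to 26 cm on the +y side of the bar's end. Force to slide it: over 20 N at knob 0, about 12 N at 0.3 rad, 2 to 4 N from 0.6 rad on.
- stop_face (a point): Centre of the contact screw on the -y face of the stop's flag (plate 30 mm wide, 12 mm thick, on the fence's +x side), at x +39, y -25, z -24 mm from the stop's origin, in line with the bar's middle. From here the screw sticks out to -y, 8 to 32 mm to the end of its 12 mm rubber tip: set differently each time and not measured; it stays so. The tip gives 1 mm per 8 N, 4 mm at most.
- knob_grip (a point): On the vertical axis of the stop's clamp knob, at the height to grip, 105 mm above the bench, over the saddle's centre. Black eight-lobed star knob, 51 mm across, 26 mm high (13 mm above and below this point), brass cap, white mark. 18 mm are free between knob and saddle (saddle top at 74 mm). Can be gripped from above at any angle; nothing within 15 cm is taller.
- knob (a joint): Turn of the clamp knob, rad: 0 as found, tight and seized; grows anticlockwise seen from above (loosening), end stop at 2.62. Breaks loose at 0.5 to 0.8 Nm; this falls steadily to 0.06 Nm at 0.6 rad and stays there. Tightening stiffens likewise from 0.6 rad down to 0.4 to 0.9 Nm at 0; it is tight below 0.25. Stays where it is left; does not rise. White mark: points to the rig's -y at 0.
- wrench: Combination spanner, 170 mm, lying on the base plate on the near side of the fence. Bystander.
- offcut_a: Cut piece of the flat bar, 30 by 85 by 16 mm, lying on the base plate on the bar's side. Bystander.
- offcut_b: Cut piece of the flat bar, 30 by 110 by 16 mm, on the bench. Bystander.
- screwdriver: Orange screwdriver, 210 mm, on the bench. Bystander.
- tape: Yellow tape measure, 70 by 34 by 62 mm, standing on the bench. Bystander.
- oil_can: Blue spray can, 56 mm across, 150 mm high. Bystander.
- bin: Red open parts bin, 110 by 160 by 70 mm. Bystander.

How it is judged:
By the outcome, as a careful person would: the job done as asked, in the order asked, and still so for the second after the job is handed in, with the robot touching nothing.
It also fails if it takes over 67 s, if anything falls off the work surface, if the arm or the gripper's body presses on something with over 40 N, if the wrist force passes 120 N, or if a joint passes its speed limit or range.

## Robot

A 6-joint arm with a two-finger parallel gripper is mounted at the origin on the work surface. World frame = base frame: x ahead of the robot, y to its left, z up, the work surface at z = 0. Lengths are in m, angles in rad, forces in N, time in s.
With the tool pointing down it reaches from about 0.425 to 0.95 m from the base axis. Payload 3.5 kg.
Tool frame: the origin (TCP) lies midway between the tips of the shut fingers; the grasp point (between the pads) lies 19 mm behind it; z points along the fingers, y is the line along which they close (so a half turn about z gives the same grasp; the last joint's range is limited). The gripper opens to 85 mm and grips with 20 to 120 N. Pads are 22 mm wide; open, the fingers measure 114 mm over their backs; the gripper's body (76 mm by 85 mm) begins 54 mm behind the grasp point. The pads swing forward as they close: fully open they stand 13 mm farther back than shut.
Start: joints at [-1.269, 0.286, 1.577, -0, 1.279, -0.15], TCP at [0.295, -0.607, 0.231] pointing down, gripper open.
Joint ranges: [-2.77, 2.77], [-0.9, 2.22], [0.21, 2.48], [-1.53, 4.67], [0.24, 2.81], [-2.84, 2.84]. Speed limits (rad/s): [2.79, 2.79, 3.14, 3.14, 3.14, 3.14].

## Interface

Orientations are given as a unit quaternion [x, y, z, w].
In Python, from plant import ctrl gives the robot as it stands.
- The arm moves only by the tool arm_command, never from a script. Its argument "steps" is one flat list of numbers, 5 for each row, row after row: the opening in per cent of the stroke, from 0 (shut) to 100 (fully open), then the shift along the tool's x, y, z each as a share of 25 mm, from -1 to 1, then the turn about the tool's z as a share of 0.1 rad, from -1 to 1. In form: [grip, tx, ty, tz, spin, grip, tx, ty, tz, spin, ...]. A call has 1 to 8 rows; each row shifts and turns the commanded pose from where the row before left it, along the tool's axes as they then stand; what a row does not reach is not made up. A row lasts 1/12 s, in which the tool goes at most 41.7 mm and 7.16 degrees, less where a joint would pass 70% of its speed; a pose out of reach is approached as far as the arm can. A call with a number of a shift or a turn outside -1 to 1 is refused whole. A call with a gripper value outside its range is refused whole. The fingers move at their own pace and stop on an object; "squeeze" is the grip in N (left out, the last holds). Time passes only in rows, so rows that do not move let the fingers close. It gives the time, the measured TCP pose, the force, the opening and the grip force at its end, in the units of the state.
- ctrl.get_state(): the state, without advancing time (a new reading comes with each control period).
- ctrl.read_camera(name): name is "side" or "top" or "wrist"; returns the picture (400x640x3 uint8, red, green, blue); there is no depth.
- ctrl.camera_model(name): a dict with "intrinsics" (3x3 intrinsics, pixels), "rvec" (rotation vector, rad) and "tvec" (3), from world to camera coordinates, as OpenCV has them. Camera axes: x right, y down, z forward; pixel columns grow to the right and rows downward; lengths in m; the calibration is good to about 2 mm. The wrist camera is an equidistant fisheye: a pixel r from the principal point sees the ray r / f radians off the axis. A picture is of the moment at which its call begins: read the wrist's pose just before it. camera_model takes no time and is no camera call; for the wrist camera it gives the pose at the moment of the call.
- ctrl.sign_off(): hands the job in; it is judged then, once.
The state is a dict: "time": time; "qpos": joint angles; "dq": joint speeds; "joint_efforts": joint torques, N m; "eef_pos": TCP position; "tcp_rot": TCP orientation; "contact_force": force on the tool from outside, world axes, zero at the start; "wrist_torque": the same for the moment, N m; "opening": opening from 0.0 (shut) to 1.0 (fully open); "finger_force": force on a finger pad.
Only numpy, scipy, OpenCV 4.12 (cv2) and the standard library are available. Lean on these libraries where they do the work, as an engineer would, in place of code of your own. Each camera call takes 0.05 s, during which the arm holds its last target. There are 200 camera calls.

## Working session

There is one attempt and no reset: what is moved stays moved. The work goes in short steps, Python scripts to look and compute and a tool call to move; the robot and the scene stay as the last step left them, time stands still between calls to the robot, and variables do not carry over. Pictures are saved under pics/ and viewed, at most 10 in all, crops included, and the job is handed in when it is done.

Besides the shell and the picture viewer there is one more tool, called after "Request:" as a command line: name --argument value ..., lists and objects as JSON in quotes. arm_command: Moves the arm, as the interface text tells. Its arguments: {"type":"object","properties":{"steps":{"type":"array","items":{"type":"number"}},"squeeze":{"type":"number"}},"required":["steps"]}

```bash
mkdir -p pics
python3 - <<'E'
from plant import ctrl
import cv2
s=ctrl.get_state();print({k:s[k] for k in('time','eef_pos','tcp_rot','contact_force','opening')})
for n in('side','top'):
    im=ctrl.read_camera(n);cv2.imwrite(f'pics/{n}0.png',im[:,:,::-1]);print(ctrl.camera_model(n))
E
```

```text
{'time': 0.0, 'eef_pos': array([ 0.294521  , -0.60661197,  0.22991893]), 'tcp_rot': array([ 9.74586512e-01,  2.24008176e-01, -9.75334867e-05, -1.20784057e-03]), 'contact_force': array([ 0.22214166,  0.30624756, -0.19351411]), 'opening': 1.0004776173911025}
{'intrinsics': array([[478.33628406,   0.        , 317.27130229],
       [  0.        , 478.33628406, 194.41387471],
       [  0.        ,   0.        ,   1.        ]]), 'rvec': array([ 0.83864188, -2.381078  ,  1.2375605 ]), 'tvec': array([0.52747952, 0.22642453, 1.27536669])}
{'intrinsics': array([[374.90605269,   0.        , 320.68438881],
       [  0.        , 374.90605269, 198.67663391],
       [  0.        ,   0.        ,   1.        ]]), 'rvec': array([ 2.1147917 , -2.09248572,  0.23453949]), 'tvec': array([0.16416142, 0.60941352, 0.90680485])}
```

View pics/top0.png

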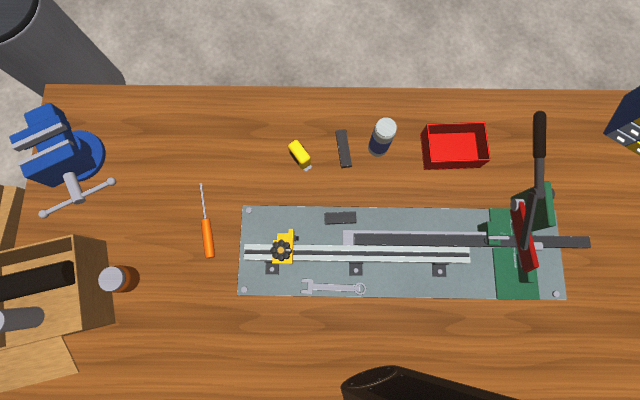

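View pics/side0.png

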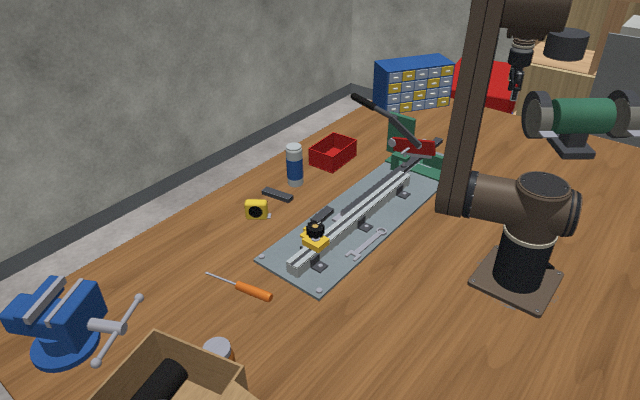

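```bash
cat > h.py <<'E'
import numpy as np,cv2
from plant import ctrl
def bp(n,u,v,z,m=None):
    m=m or ctrl.camera_model(n);R=cv2.Rodrigues(np.array(m['rvec']))[0];t=np.array(m['tvec']);K=m['intrinsics']
    if n=='wrist':
        x=(u-K[0,2])/K[0,0];y=(v-K[1,2])/K[1,1];r=np.hypot(x,y);d=np.array([np.sin(r)*x/(r+1e-12),np.sin(r)*y/(r+1e-12),np.cos(r)])
    else: d=np.linalg.inv(K)@[u,v,1]
    d=R.T@d;c=-R.T@t
    return c+d*(z-c[2])/d[2]
E
python3 - <<'E'
from h import *
im=cv2.imread('pics/top0.png')[195:305,232:392]
cv2.imwrite('pics/topc.png',cv2.resize(im,None,fx=5,fy=5,interpolation=cv2.INTER_CUBIC))
for p in [(244,207,.012),(238,296,.012),(566,299,.012),(245,252,.052),(470,256,.052),(282,250,.118),(355,239,.036)]: print(p,bp('top',*p).round(4))
E
```

```text
(244, 207, 0.012) [0.5947 0.3805 0.012 ]
(238, 296, 0.012) [0.3586 0.3829 0.012 ]
(566, 299, 0.012) [ 0.36   -0.4693  0.012 ]
(245, 252, 0.052) [0.4692 0.363  0.052 ]
(470, 256, 0.052) [ 0.4651 -0.2126  0.052 ]
(282, 250, 0.118) [0.4696 0.2616 0.118 ]
(355, 239, 0.036) [0.5074 0.0795 0.036 ]
```

View pics/topc.png

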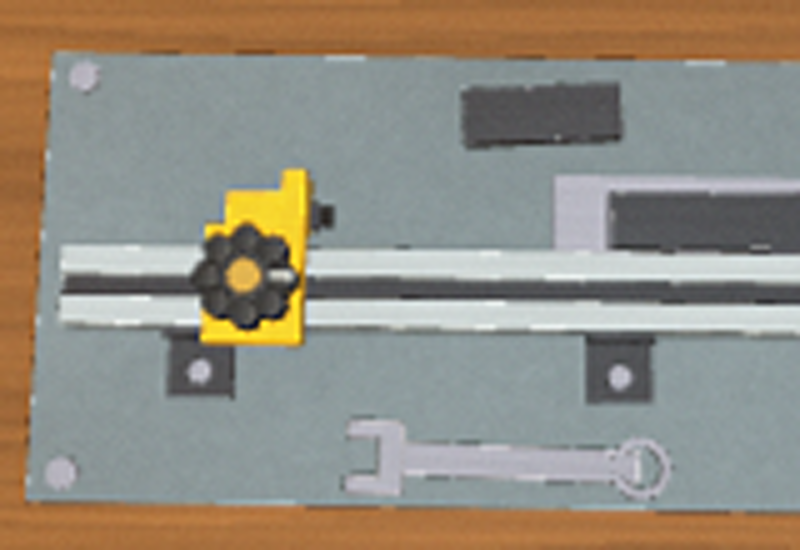

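```bash
cat >> h.py <<'E'
def rel(a,b,th):
    d=np.array(b)-np.array(a);x=np.array([np.cos(th),np.sin(th),0]);y=np.array([np.sin(th),-np.cos(th),0])
    return np.round(np.array([d@x,d@y,-d[2]])/.025,2)
E
python3 - <<'E'
from h import *
k=bp('top',280.6,250,.118);e=bp('top',353.6,239,.036);t=bp('top',298.6,238,.028);print(k,e,t)
# fence yaw: slot centre line & bar edges
im=cv2.cvtColor(cv2.imread('pics/top0.png'),cv2.COLOR_BGR2GRAY).astype(float)
for rng in [(300,460)]:
    P=[]
    for u in range(*rng,4):
        c=im[244:264,u];w=np.clip(130-c,0,None)[2:];v=np.arange(246,264)
        m=(v>=248)&(v<=261);P.append(bp('top',u,(w*m)@v/(w*m).sum(),.048)[:2])
    P=np.array(P);f=np.polyfit(P[:,1],P[:,0],1);r=P[:,0]-np.polyval(f,P[:,1]);print('dx/dy',f,r.std())
W=[(.2945,-.6066,.23),(.33,-.40,.33),(.44,-.1,.33),(.46,.1,.30),(.466,.264,.20)]
for a,b in zip(W,W[1:]):print(rel(a,b,.385))
E
```

```text
[0.46959723 0.26497546 0.118     ] [0.50732372 0.08316116 0.036     ] [0.50936256 0.22799646 0.028     ]
dx/dy [-0.0007678   0.46903098] 0.0007954905363826085
[ 4.42 -7.13 -4.  ]
[ 8.58 -9.47 -0.  ]
[ 3.75 -7.11  1.2 ]
[ 2.69 -5.99  4.  ]
```

Request:
arm_command --steps '[100,0.55,-0.89,-0.5,0.67,100,0.55,-0.89,-0.5,0,100,0.55,-0.89,-0.5,0,100,0.55,-0.89,-0.5,0,100,0.55,-0.89,-0.5,0,100,0.55,-0.89,-0.5,0,100,0.55,-0.89,-0.5,0,100,0.55,-0.89,-0.5,0]'

```text
time: 0.77
eef_pos: [0.328, -0.3992, 0.3312]
tcp_rot: [0.982, 0.191, -0.0, -0.001]
contact_force: [-0.1, 0.2, 0.5]
opening: 0.999
finger_force: 0.0
```

Request:
arm_command --steps '[100,0.86,-0.95,0,0,100,0.86,-0.95,0,0,100,0.86,-0.95,0,0,100,0.86,-0.95,0,0,100,0.86,-0.95,0,0,100,0.86,-0.95,0,0,100,0.86,-0.95,0,0,100,0.86,-0.95,0,0]'

```text
time: 1.43
eef_pos: [0.4162, -0.1584, 0.3309]
tcp_rot: [0.982, 0.191, -0.0, -0.0]
contact_force: [0.0, -1.1, -0.2]
opening: 0.999
finger_force: 0.0
```

Request:
arm_command --steps '[100,0.86,-0.95,0,0,100,0.86,-0.95,0,0,100,0.62,-0.95,0.2,0,100,0.5,-0.95,0.2,0,100,0.5,-0.95,0.2,0,100,0.5,-0.95,0.2,0,100,0.5,-0.95,0.2,0,100,0.5,-0.95,0.2,0]'

```text
time: 2.1
eef_pos: [0.4567, 0.0629, 0.3006]
tcp_rot: [0.982, 0.191, -0.0, -0.0]
contact_force: [1.1, -0.4, -0.2]
opening: 0.999
finger_force: 0.0
```

Request:
arm_command --steps '[100,0.4,-0.85,0.5,0,100,0.4,-0.85,0.5,0,100,0.4,-0.85,0.5,0,100,0.4,-0.85,0.5,0,100,0.4,-0.85,0.5,0,100,0.4,-0.85,0.5,0,100,0.4,-0.85,0.5,0,100,0.4,-0.85,0.5,0]'

```text
time: 2.77
eef_pos: [0.4669, 0.2502, 0.2002]
tcp_rot: [0.982, 0.191, -0.0, 0.0]
contact_force: [0.6, -0.2, -0.1]
opening: 0.999
finger_force: 0.0
```

Run:
```python
from h import *
import pickle
s=ctrl.get_state();m=ctrl.camera_model('wrist');im=ctrl.read_camera('wrist');cv2.imwrite('pics/w1.png',im[:,:,::-1]);pickle.dump(m,open('w1.pkl','wb'))
print(s['eef_pos'],s['qpos'].round(3),m['intrinsics'],m['tvec'],m['rvec'])
```

```text
[0.46689133 0.25016581 0.20022267] [ 0.3   -0.006  1.962 -0.     1.187  1.486] [[309.70691629   0.         323.67133025]
 [  0.         309.70691629 201.08008721]
 [  0.           0.           1.        ]] [0.05679696 0.48130664 0.48921678] [-2.41254322  1.62702439  0.21881619]
```

View pics/w1.png

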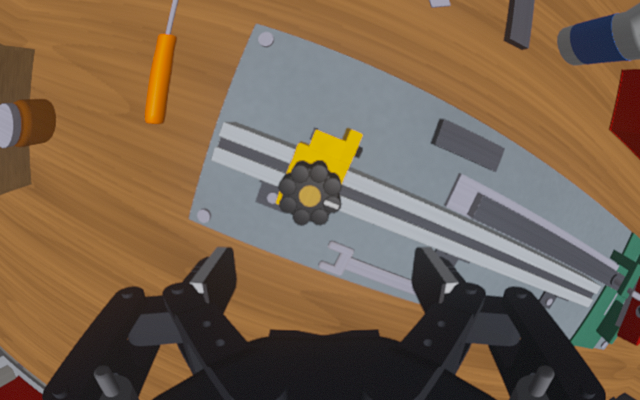

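Run:
```python
from h import *
import pickle
m=pickle.load(open('w1.pkl','rb'))
k=bp('wrist',310,196,.118,m)
for n,p in dict(end=(473.5,204,.036),tip=(360,153,.032),f1=(217,139,.050),f2=(590,295,.050),mark=(332,205,.118)).items():print(n,bp('wrist',*p,m).round(4))
print(k,rel(ctrl.get_state()['eef_pos'],[k[0],k[1],.2],.385))
```

```text
end [0.5106 0.0863 0.036 ]
tip [0.5104 0.228  0.032 ]
f1 [0.4737 0.3658 0.05  ]
f2 [ 0.4693 -0.2035  0.05  ]
mark [0.4712 0.2451 0.118 ]
[0.47151365 0.26317548 0.118     ] [ 0.38 -0.3  -0.11]
```

Request:
arm_command --steps '[100,0.35,-0.46,0.5,0,100,0,0,0.8,0,100,0,0,0.8,0,100,0,0,0.8,0,100,0,0,0.8,0,100,0,0,0.6,0,100,0,0,0.3,0,100,0,0,0,0]'

```text
time: 3.48
eef_pos: [0.4694, 0.2623, 0.0839]
tcp_rot: [0.982, 0.191, -0.003, 0.0]
contact_force: [0.2, -1.1, 0.2]
opening: 1.0
finger_force: 0.0
```

Request:
arm_command --squeeze 25 --steps '[50,0,0,0,0,50,0,0,0,0,50,0,0,0,0,50,0,0,0,0,50,0,0,0,0,50,0,0,0,0]'

```text
time: 3.98
eef_pos: [0.472, 0.2637, 0.088]
tcp_rot: [0.982, 0.191, 0.001, -0.001]
contact_force: [-2.0, 1.4, 6.3]
opening: 0.587
finger_force: 26.7
```

Run:
```python
from h import *
im=ctrl.read_camera('wrist');cv2.imwrite('pics/w2.png',im[:,:,::-1])
s=ctrl.get_state();print({k:np.round(s[k],3) for k in('eef_pos','contact_force','wrist_torque','opening','finger_force')})
```

```text
{'eef_pos': array([0.472, 0.264, 0.088]), 'contact_force': array([-1.821,  1.67 ,  6.635]), 'wrist_torque': array([ 0.228,  0.257, -0.026]), 'opening': np.float64(0.592), 'finger_force': np.float64(26.652)}
```

View pics/w2.png

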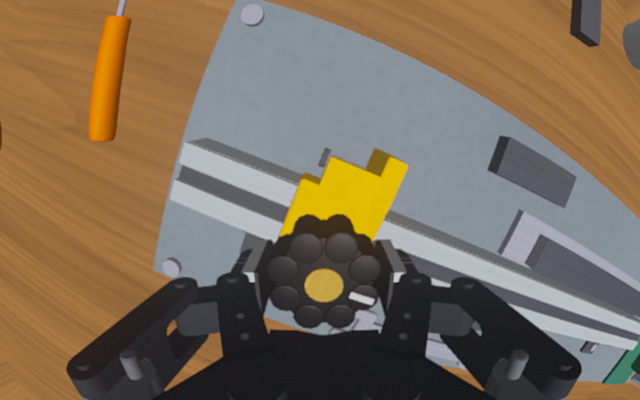

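Request:
arm_command --squeeze 110 --steps '[45,0,0,-0.12,0,45,0,0,0,0,45,0,0,0,-1,45,0,0,0,-1,45,0,0,0,-1]'

```text
time: 4.45
eef_pos: [0.4719, 0.2634, 0.0885]
tcp_rot: [0.942, 0.337, 0.002, -0.0]
contact_force: [3.2, 2.1, -5.2]
opening: 0.566
finger_force: 117.0
```

```bash
cat > st.py <<'E'
from h import *
s=ctrl.get_state();q=s['tcp_rot'];print({k:np.round(s[k],3) for k in('time','eef_pos','contact_force','wrist_torque','opening','finger_force')},'yaw',round(2*np.arctan2(q[1],q[0])%6.2832,3),s['qpos'].round(3))
E
python3 st.py
```

```text
{'time': np.float64(4.45), 'eef_pos': array([0.472, 0.263, 0.088]), 'contact_force': array([ 3.179,  2.096, -5.19 ]), 'wrist_torque': array([ 0.445, -0.678, -0.313]), 'opening': np.float64(0.566), 'finger_force': np.float64(116.973)} yaw 0.687 [3.210e-01 1.570e-01 2.014e+00 1.000e-03 9.680e-01 1.204e+00]
```

Request:
arm_command --steps '[45,0,0,0,-1,45,0,0,0,-1,45,0,0,0,-1,45,0,0,0,-1,45,0,0,0,-1,45,0,0,0,-1,45,0,0,0,-1,45,0,0,0,-1]'

```text
time: 5.12
eef_pos: [0.4715, 0.2629, 0.0883]
tcp_rot: [0.735, 0.678, 0.001, 0.0]
contact_force: [3.2, 2.0, -5.1]
opening: 0.563
finger_force: 117.2
```

Request:
arm_command --steps '[45,0,0,0,-1,45,0,0,0,-1,45,0,0,0,-1,45,0,0,0,-1,45,0,0,0,-1,45,0,0,0,-1,45,0,0,0,-1,45,0,0,0,-1]'

```text
time: 5.78
eef_pos: [0.4712, 0.2628, 0.0883]
tcp_rot: [0.413, 0.911, 0.0, 0.0]
contact_force: [1.6, 1.2, -4.3]
opening: 0.57
finger_force: 117.2
```

Request:
arm_command --steps '[45,0,0,0,-1,45,0,0,0,-1,45,0,0,0,-1,45,0,0,0,-1,45,0,0,0,0]'

```text
time: 6.2
eef_pos: [0.4711, 0.2627, 0.0883]
tcp_rot: [0.226, 0.974, -0.0, 0.0]
contact_force: [2.2, 0.7, -5.2]
opening: 0.569
finger_force: 117.2
```

```bash
python3 st.py
python3 - <<'E'
from h import *
a=ctrl.read_camera('wrist')[200:400,170:490];b=ctrl.read_camera('top')[195:305,232:392]
cv2.imwrite('pics/c3.png',np.vstack([cv2.resize(a,(480,300)),cv2.resize(b,(480,300),interpolation=cv2.INTER_CUBIC)])[:,:,::-1])
E
```

```text
{'time': np.float64(6.2), 'eef_pos': array([0.471, 0.263, 0.088]), 'contact_force': array([ 2.244,  0.715, -5.247]), 'wrist_torque': array([ 0.337, -0.435,  0.018]), 'opening': np.float64(0.569), 'finger_force': np.float64(117.237)} yaw 2.686 [ 0.321  0.156  2.014 -0.     0.97  -0.795]
```

View pics/c3.png

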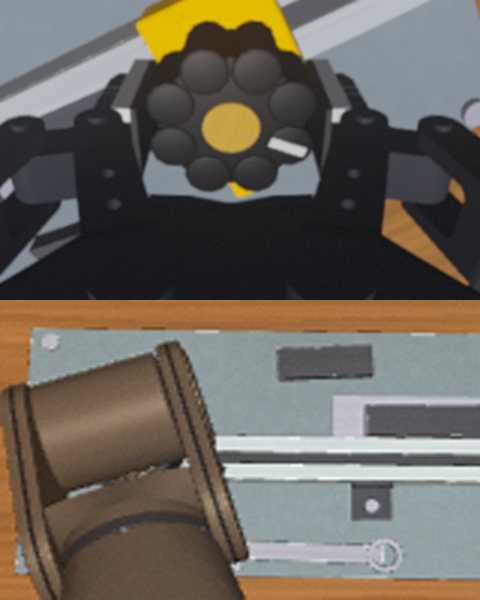

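Request:
arm_command --steps '[45,-0.18,-0.36,0,0,45,-0.35,-0.72,0,0,45,-0.35,-0.72,0,0,45,-0.35,-0.72,0,0,45,-0.35,-0.72,0,0,45,-0.35,-0.72,0,0,45,-0.18,-0.36,0,0,45,0,0,0,0]'

```text
time: 6.97
eef_pos: [0.4708, 0.1405, 0.0884]
tcp_rot: [0.228, 0.974, -0.001, 0.0]
contact_force: [5.1, -1.3, -9.3]
opening: 0.563
finger_force: 117.1
```

```bash
python3 st.py
python3 - <<'E'
from h import *
import pickle
m=ctrl.camera_model('wrist');a=ctrl.read_camera('wrist');cv2.imwrite('pics/w4.png',a[:,:,::-1]);pickle.dump(m,open('w4.pkl','wb'))
cv2.imwrite('pics/s4.png',ctrl.read_camera('side')[:,:,::-1])
E
```

```text
{'time': np.float64(6.967), 'eef_pos': array([0.471, 0.141, 0.088]), 'contact_force': array([ 5.139, -1.336, -9.349]), 'wrist_torque': array([-0.021, -0.781,  0.048]), 'opening': np.float64(0.563), 'finger_force': np.float64(117.077)} yaw 2.681 [ 8.400e-02  5.300e-02  2.128e+00 -2.000e-03  9.610e-01 -1.025e+00]
```

View pics/w4.png

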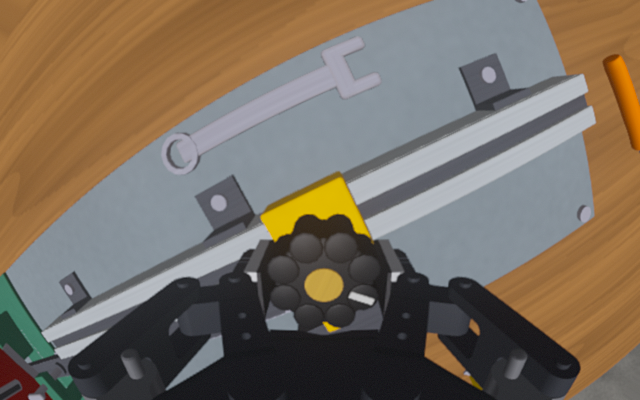

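Request:
arm_command --steps '[45,-0.07,-0.144,0,0,45,-0.07,-0.144,0,0,45,-0.035,-0.072,0,0,45,-0.035,-0.072,0,0]'

```text
time: 7.4
eef_pos: [0.4707, 0.131, 0.0884]
tcp_rot: [0.228, 0.974, 0.001, 0.0]
contact_force: [5.8, 2.5, -10.4]
opening: 0.566
finger_force: 117.2
```

Request:
arm_command --steps '[45,-0.018,-0.036,0,0,45,-0.018,-0.036,0,0]'

```text
time: 7.57
eef_pos: [0.4707, 0.1291, 0.0884]
tcp_rot: [0.227, 0.974, 0.0, 0.0]
contact_force: [5.6, 2.3, -10.4]
opening: 0.567
finger_force: 117.2
```

Request:
arm_command --steps '[45,-0.018,-0.036,0,0,45,-0.018,-0.036,0,0]'

```text
time: 7.73
eef_pos: [0.4707, 0.1271, 0.0884]
tcp_rot: [0.227, 0.974, 0.001, 0.0]
contact_force: [5.7, 2.0, -10.0]
opening: 0.567
finger_force: 117.2
```

Request:
arm_command --steps '[45,-0.009,-0.018,0,0,45,-0.009,-0.018,0,0,45,-0.009,-0.018,0,0]'

```text
time: 7.98
eef_pos: [0.4707, 0.1256, 0.0884]
tcp_rot: [0.227, 0.974, 0.001, 0.0]
contact_force: [5.5, 2.6, -10.5]
opening: 0.572
finger_force: 117.2
```

Request:
arm_command --steps '[45,-0.009,-0.018,0,0,45,-0.009,-0.018,0,0]'

```text
time: 8.15
eef_pos: [0.4707, 0.1246, 0.0884]
tcp_rot: [0.227, 0.974, 0.001, 0.0]
contact_force: [5.5, 1.6, -9.5]
opening: 0.567
finger_force: 117.2
```

Run:
```python
import cv2
im=cv2.imread('pics/s4.png')[170:270,250:410]
cv2.imwrite('pics/s4c.png',cv2.resize(im,None,fx=5,fy=5,interpolation=cv2.INTER_CUBIC))
```

```text
(no output)
```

View pics/s4c.png

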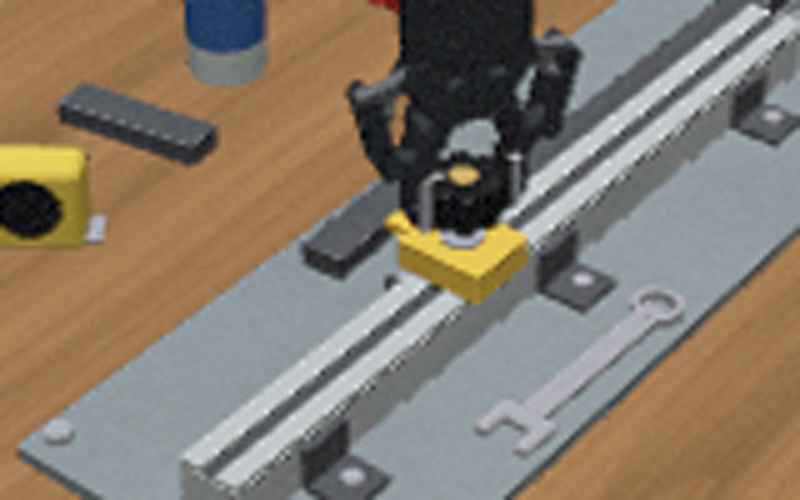

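Side view shows the stop on the fence with the gripper on the knob; the contact area is hidden, so I go by force.

Request:
arm_command --steps '[45,-0.009,-0.018,0,0,45,-0.009,-0.018,0,0]'

```text
time: 8.32
eef_pos: [0.4707, 0.1237, 0.0884]
tcp_rot: [0.227, 0.974, 0.001, 0.0]
contact_force: [5.7, 2.5, -9.8]
opening: 0.562
finger_force: 117.2
```

Request:
arm_command --steps '[45,-0.009,-0.018,0,0,45,0,0,0,0]'

```text
time: 8.48
eef_pos: [0.4707, 0.1231, 0.0884]
tcp_rot: [0.227, 0.974, 0.0, 0.0]
contact_force: [6.2, 2.0, -10.7]
opening: 0.565
finger_force: 117.2
```

Request:
arm_command --steps '[45,-0.009,-0.018,0,0,45,0,0,0,0]'

```text
time: 8.65
eef_pos: [0.4707, 0.1226, 0.0884]
tcp_rot: [0.227, 0.974, 0.0, 0.0]
contact_force: [4.3, 0.8, -9.7]
opening: 0.567
finger_force: 117.2
```

Request:
arm_command --steps '[45,-0.009,-0.018,0,0,45,-0.005,-0.009,0,0]'

```text
time: 8.82
eef_pos: [0.4707, 0.1219, 0.0884]
tcp_rot: [0.227, 0.974, 0.0, -0.0]
contact_force: [5.5, 1.4, -9.3]
opening: 0.565
finger_force: 117.2
```

Request:
arm_command --steps '[45,-0.009,-0.018,0,0,45,-0.005,-0.009,0,0]'

```text
time: 8.98
eef_pos: [0.4707, 0.1211, 0.0884]
tcp_rot: [0.227, 0.974, 0.0, 0.0]
contact_force: [5.5, 2.4, -10.3]
opening: 0.566
finger_force: 117.2
```

Request:
arm_command --steps '[45,-0.009,-0.018,0,0,45,-0.005,-0.009,0,0]'

```text
time: 9.15
eef_pos: [0.4707, 0.1204, 0.0884]
tcp_rot: [0.227, 0.974, 0.0, -0.0]
contact_force: [4.7, 2.2, -10.0]
opening: 0.566
finger_force: 117.2
```

Request:
arm_command --steps '[45,-0.009,-0.018,0,0,45,-0.005,-0.009,0,0]'

```text
time: 9.32
eef_pos: [0.4707, 0.1196, 0.0884]
tcp_rot: [0.227, 0.974, 0.0, -0.0]
contact_force: [5.1, 1.8, -10.8]
opening: 0.571
finger_force: 117.2
```

Request:
arm_command --steps '[45,-0.009,-0.018,0,0,45,-0.005,-0.009,0,0]'

```text
time: 9.48
eef_pos: [0.4707, 0.1188, 0.0884]
tcp_rot: [0.227, 0.974, 0.0, -0.0]
contact_force: [5.1, 1.1, -10.3]
opening: 0.567
finger_force: 117.2
```

Request:
arm_command --steps '[45,-0.009,-0.018,0,0,45,-0.005,-0.009,0,0]'

```text
time: 9.65
eef_pos: [0.4707, 0.1181, 0.0884]
tcp_rot: [0.227, 0.974, 0.0, -0.0]
contact_force: [5.4, 1.8, -9.9]
opening: 0.565
finger_force: 117.2
```

Request:
arm_command --steps '[45,-0.009,-0.018,0,0,45,-0.005,-0.009,0,0]'

```text
time: 9.82
eef_pos: [0.4707, 0.1174, 0.0884]
tcp_rot: [0.227, 0.974, 0.0, -0.0]
contact_force: [5.7, 2.2, -10.1]
opening: 0.568
finger_force: 117.2
```

Request:
arm_command --steps '[45,-0.009,-0.018,0,0,45,-0.005,-0.009,0,0]'

```text
time: 9.98
eef_pos: [0.4707, 0.1168, 0.0884]
tcp_rot: [0.227, 0.974, 0.001, -0.0]
contact_force: [4.8, 2.9, -10.7]
opening: 0.571
finger_force: 117.2
```

Request:
arm_command --steps '[45,-0.009,-0.018,0,0,45,-0.005,-0.009,0,0]'

```text
time: 10.15
eef_pos: [0.4707, 0.1165, 0.0884]
tcp_rot: [0.228, 0.974, 0.001, -0.0]
contact_force: [5.1, 5.5, -9.8]
opening: 0.562
finger_force: 117.0
```

Request:
arm_command --steps '[45,-0.004,-0.007,0,0,45,0,0,0,0,45,0,0,0,0]'

```text
time: 10.4
eef_pos: [0.4707, 0.1165, 0.0884]
tcp_rot: [0.227, 0.974, 0.001, -0.0]
contact_force: [4.7, 5.3, -9.6]
opening: 0.568
finger_force: 117.1
```

```bash
python3 st.py
```

```text
{'time': np.float64(10.4), 'eef_pos': array([0.471, 0.116, 0.088]), 'contact_force': array([ 4.723,  5.263, -9.594]), 'wrist_torque': array([ 0.773, -0.767, -0.039]), 'opening': np.float64(0.568), 'finger_force': np.float64(117.053)} yaw 2.683 [ 0.032  0.038  2.143  0.003  0.96  -1.082]
```

Request:
arm_command --steps '[45,0,0,0,1,45,0,0,0,1,45,0,0,0,1,45,0,0,0,1,45,0,0,0,1,45,0,0,0,1,45,0,0,0,1,45,0,0,0,0]'

```text
time: 11.07
eef_pos: [0.4709, 0.1167, 0.0884]
tcp_rot: [0.549, 0.836, 0.002, -0.001]
contact_force: [6.3, 5.4, -10.3]
opening: 0.567
finger_force: 117.1
```

Request:
arm_command --steps '[45,0,0,0,1,45,0,0,0,1,45,0,0,0,1,45,0,0,0,1,45,0,0,0,1,45,0,0,0,1,45,0,0,0,1,45,0,0,0,0]'

```text
time: 11.73
eef_pos: [0.4712, 0.1167, 0.0884]
tcp_rot: [0.802, 0.597, 0.002, -0.001]
contact_force: [6.0, 6.7, -11.9]
opening: 0.567
finger_force: 116.9
```

```bash
python3 st.py
```

```text
{'time': np.float64(11.733), 'eef_pos': array([0.471, 0.117, 0.088]), 'contact_force': array([  5.968,   6.709, -11.94 ]), 'wrist_torque': array([ 0.929, -1.039, -0.073]), 'opening': np.float64(0.567), 'finger_force': np.float64(116.895)} yaw 1.279 [0.032 0.039 2.143 0.004 0.958 0.321]
```

Request:
arm_command --steps '[45,0,0,0,1,45,0,0,0,1,45,0,0,0,1,45,0,0,0,0]'

```text
time: 12.07
eef_pos: [0.4713, 0.1166, 0.0884]
tcp_rot: [0.883, 0.47, 0.002, -0.001]
contact_force: [6.6, 6.6, -12.3]
opening: 0.562
finger_force: 116.8
```

Request:
arm_command --steps '[45,0,0,0,1,45,0,0,0,1,45,0,0,0,1,45,0,0,0,1,45,0,0,0,1,45,0,0,0,0.6,45,0,0,0,0]'

```text
time: 12.65
eef_pos: [0.4715, 0.1164, 0.0886]
tcp_rot: [0.978, 0.21, 0.001, -0.001]
contact_force: [7.2, 4.8, -11.3]
opening: 0.567
finger_force: 116.9
```

```bash
python3 st.py
python3 - <<'E'
from h import *
a=ctrl.read_camera('wrist')
cv2.imwrite('pics/w5.png',a[:,:,::-1])
E
```

```text
{'time': np.float64(12.65), 'eef_pos': array([0.471, 0.116, 0.089]), 'contact_force': array([  7.181,   4.834, -11.255]), 'wrist_torque': array([ 0.651, -1.096,  0.061]), 'opening': np.float64(0.567), 'finger_force': np.float64(116.946)} yaw 0.423 [3.200e-02 3.800e-02 2.143e+00 2.000e-03 9.580e-01 1.178e+00]
```

View pics/w5.png

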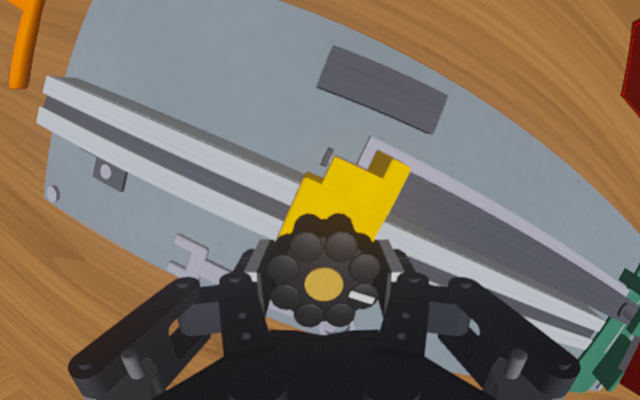

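Request:
arm_command --steps '[45,0,0,0,0.4]'

```text
time: 12.78
eef_pos: [0.4715, 0.1163, 0.0887]
tcp_rot: [0.981, 0.192, 0.001, -0.001]
contact_force: [6.3, 6.5, -10.5]
opening: 0.569
finger_force: 117.0
```

```bash
python3 st.py
```

```text
{'time': np.float64(12.783), 'eef_pos': array([0.471, 0.116, 0.089]), 'contact_force': array([  6.32 ,   6.547, -10.469]), 'wrist_torque': array([ 0.892, -1.046,  0.851]), 'opening': np.float64(0.569), 'finger_force': np.float64(116.961)} yaw 0.386 [3.200e-02 3.800e-02 2.143e+00 2.000e-03 9.580e-01 1.216e+00]
```

Request:
arm_command --steps '[100,0,0,0,0,100,0,0,0,0,100,0,0,0,0,100,0,0,0,0,100,0,0,0,0,100,0,0,0,0]'

```text
time: 13.28
eef_pos: [0.4713, 0.1151, 0.0898]
tcp_rot: [0.982, 0.191, 0.0, 0.0]
contact_force: [-0.6, -0.5, -0.6]
opening: 1.001
finger_force: 0.0
```

Request:
arm_command --steps '[100,0,0,-0.4,0,100,0,0,-1,0,100,0,0,-1,0,100,0,0,-1,0,100,0,0,-1,0,100,0,0,-1,0,100,0,0,-1,0,100,0,0,-0.5,0]'

```text
time: 13.95
eef_pos: [0.4723, 0.1152, 0.2665]
tcp_rot: [0.982, 0.191, 0.003, 0.001]
contact_force: [0.4, 0.9, 0.9]
opening: 1.0
finger_force: 0.0
```

Request:
arm_command --steps '[100,-0.9,0.9,0,0,100,-0.9,0.9,0,0,100,-0.4,0.9,0,0,100,-0.3,0.9,0,0,100,-0.3,0.9,0,0,100,-0.3,0.9,0,0,100,-0.3,0.9,0,0,100,0,0,0,0]'

```text
time: 14.62
eef_pos: [0.4513, -0.0657, 0.2618]
tcp_rot: [0.982, 0.189, -0.0, 0.001]
contact_force: [0.2, -0.4, -0.0]
opening: 0.997
finger_force: 0.0
```

```bash
python3 st.py
python3 - <<'E'
from h import *
import pickle
a=ctrl.read_camera('top');cv2.imwrite('pics/top6.png',a[:,:,::-1])
b=cv2.imread('pics/top0.png')[195:305,232:392];c=cv2.imread('pics/top6.png')[195:305,232:392]
cv2.imwrite('pics/top6c.png',cv2.resize(np.vstack([c[20:80],b[20:80]]),None,fx=5,fy=5,interpolation=cv2.INTER_CUBIC)[:600])
E
```

```text
{'time': np.float64(14.617), 'eef_pos': array([ 0.451, -0.066,  0.262]), 'contact_force': array([ 0.22 , -0.391, -0.023]), 'wrist_torque': array([-0.003,  0.021,  0.029]), 'opening': np.float64(0.997), 'finger_force': np.float64(0.0)} yaw 0.381 [-3.670e-01 -2.400e-01  2.057e+00 -2.000e-03  1.325e+00  8.230e-01]
```

View pics/top6c.png

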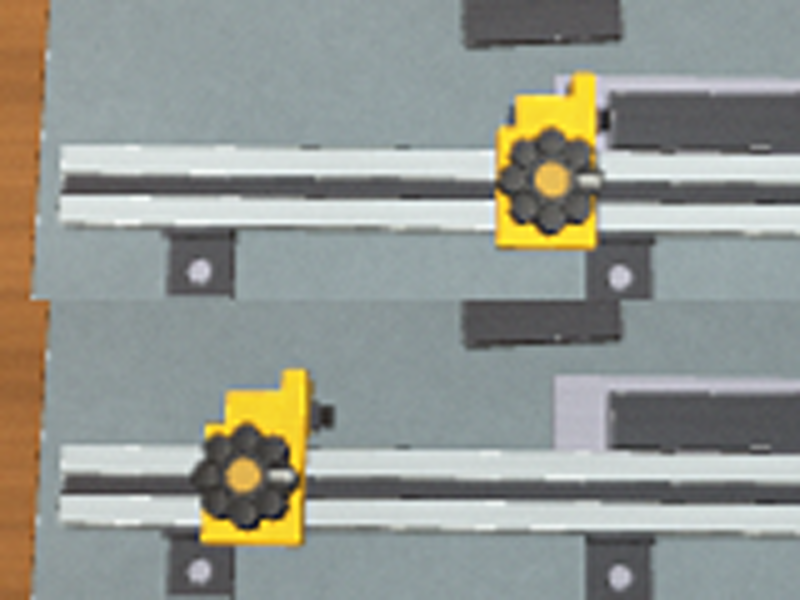

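The tip touches the bar's end at about crop pixel (608,122). The bar end has not moved, the knob mark points to -y again, and the offcut and fence feet are unchanged.

```bash
python3 -c "from plant import ctrl; print(ctrl.sign_off())"
```

```text
the job is handed in; nothing more can be done
None
```

The job is handed in at about 15 s: the knob was broken loose and turned back 2.3 rad, the stop was slid until its tip pressed on the bar with about 3–5 N (wrist force minus sliding friction), and the knob was retightened at about 0.85 Nm and released; the bar end did not visibly move.

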